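# Tip the bench magnifier up and switch its lamp off

### The arm

A 6-joint arm with a two-finger parallel gripper is mounted at the origin on the work surface. World frame = base frame: x ahead of the robot, y to its left, z up, the work surface at z = 0. Lengths are in m, angles in degrees, forces in N, time in s.
With the tool pointing down it reaches from about 0.4 to 0.825 m from the base axis. Payload 7 kg.
Tool frame: the origin (TCP) lies midway between the tips of the shut fingers; the grasp point (between the pads) lies 19 mm behind it; z points along the fingers, y is the line along which they close (so a half turn about z gives the same grasp; the last joint's range is limited). The gripper opens to 88 mm and grips with 3 to 60 N. Pads are 19 mm wide; open, the fingers measure 130 mm over their backs; the gripper's body (78 mm by 193 mm) begins 47 mm behind the grasp point.
Start: joints at [86.866, 20.546, 0.682, 0, -70.136, -16.507], TCP at [0.227, 0.636, 0.227] pointing down, gripper open.
Joint ranges: [-176.03, 176.03], [-82.01, 121.73], [-58.28, 71.71], [-173.87, 95.51], [-174.79, -0.11], [-173.66, 173.66]. Speed limits (degrees/s): [136.94, 136.94, 172.46, 180, 180, 180].

### API

Orientations are given as a 3x3 rotation matrix whose columns are the frame's x, y, z axes.
In Python, from rig import robot gives the robot as it stands. Calls block until the motion is done:
- robot.goto(position, orientation): joint-space move of the TCP to a pose.
- robot.servo_line(position, ori=None, speed=0.15): straight line of the TCP; ori=None keeps the orientation; speed is the mean speed in m/s.
- robot.movej(angles): joint-space move.
- robot.move_gripper(opening): opening from 0.0 (shut) to 1.0 (fully open); the grip force is fixed at half the most; returns when the fingers have stopped.
- robot.dwell(seconds).
- robot.ik(position, orientation): joint angles nearest the present ones, or None.
- robot.grab_frame(name): name is "side" or "top"; returns (picture, depth): 420x560x3 uint8, red, green, blue; 420x560 float32, m along the optical axis (not along the pixel's ray), 0 where there is no reading.
- robot.camera_info(name): a dict with "vfov" (degrees; the focal length in pixels is half the picture's height over the tangent of half this angle, whatever the lens; pixels are square), "cx", "cy" (the principal point, pixels), "view" (4x4, takes a point from world to camera coordinates). Camera axes: x right, y down, z forward; pixel columns grow to the right and rows downward; lengths in m; the calibration is good to about 2 mm. A picture is of the moment at which its call begins. camera_info takes no time and is no camera call.
A pose or a line that the arm cannot do raises robot.Unreachable and nothing moves.
- robot.job_done(): hands the job in; it is judged then, once.
Readings, each from a call of its own:
- robot.read_t(): time.
- robot.read_qpos(): joint angles.
- robot.read_qvel(): joint speeds.
- robot.read_effort(): joint torques, N m.
- robot.read_position(): TCP position.
- robot.read_tcp_rot(): TCP orientation.
- robot.read_force(): force on the tool from outside, world axes, zero at the start.
- robot.read_ft_torque(): the same for the moment, N m.
- robot.read_grip_width(): opening from 0.0 (shut) to 1.0 (fully open).
- robot.read_finger_force(): force on a finger pad.
Only numpy, scipy, OpenCV 4.12 (cv2) and the standard library are available. Lean on these libraries where they do the work, as an engineer would, in place of code of your own. Each camera call takes 0.05 s, during which the arm holds its last target. There are 200 camera calls.

### The job

Inspection of the circuit board is over: gently push the bar of the counterweighted bench magnifier up until the lens arm tips past its balance point and stays raised by itself, then press the magnifier lamp's switch (the large round button, not the small one) right down and let it come up again. Only push and press with the fingers, and leave everything else on the bench where it is.

Things in the scene. Friction and masses are not known exactly. Their poses are not given: they have to be found in the camera images.
- stand: Fixed magnifier stand with a circuit board in a cradle. Origin on the table straight below the hinge; own x runs from push bar to hinge and on to the back (away from the robot), z up. Cheeks 90 long in x, 80 over both in y, 130 mm high; base x -70 to 80, y +-65. Cradle and board lie in front, to x = -210 mm, y +-61, 36 high.
- magnifier (a joint): Lens arm's angle about the stand's level y axle. 0 = lowered on its stop: the arm slopes 0.35 rad up from hinge to push bar. Grows as the bar rises and goes over to the back; 1.43 = raised, on the upper stop, 0.21 rad past upright. Balance point between 0.5 and 1.0, differing by run: below it the arm falls back, past it it tips up by itself (damped). Needs 1 to 4 N at the bar.
- counterweight: Steel cylinder 37 mm dia, 34 long on a short stub of the lens arm, above and behind the axle when lowered; it goes down to the back as the arm rises. Origin at its middle, 68 mm from the axle.
- hinge (a point): Centre of the axle, 110 mm above the table.
- push_bar (a point): Middle of the level round push bar at the lens arm's free end: 12 mm dia, 128 long along the stand's y, 215 mm from the axle, 184 above the table when lowered. Two rods 72 mm apart hold it 35 mm in front of the round lens frame (114 across, 14 thick, centre 130 mm from the axle). Shut fingers tilted 20 to 40 degrees, tips down and to the back, can bear on its underside.
- lamp_switch_top (a point): Centre of the top of the magnifier lamp's switch: the large round button, 44 mm dia, pointing up out of a low housing fixed to the table, at one side of the stand.
- lamp_switch (a joint): Travel of the large button: 0 = out, 0.006 m = fully down (about 5 N); it springs back.
- fan_switch_top (a point): Centre of the top of the fan's switch: the small round button, 20 mm dia, otherwise alike, at the other side. Not to be pressed.
- fan_switch (a joint): Travel of the small button, likewise 0 to 0.006 m.
- spool: Loose bystander: solder spool, upright cylinder 60 dia x 42 high mm; its origin is the centre of its underside.
- motor: Loose bystander: small motor, upright cylinder 32 dia, 40 high with its shaft mm; its origin is the centre of its underside.
- tin: Loose bystander: low open brass tin, 66 dia x 30 high mm; its origin is the centre of its underside.
- flux: Loose bystander: small amber bottle, 36 dia x 75 high mm; its origin is the centre of its underside.
- driver: Loose bystander: screwdriver lying flat, 160 long, along its own x mm; its origin is under the tool's middle.
- stripper: Loose bystander: wire stripper lying flat, about 150 long, 15 high mm; its origin is near the jaws.
Mind the look-alikes: they are no part of the job. What is shaped like the part that bears lamp_switch_top but blue or green is not meant. What is shaped like the part that bears fan_switch_top but purple is not meant.

How it is judged (in metres and radians):
On the way, in this order (a step that is already met when the one before it is completed fails the run):
1. the lens arm rests raised on its upper stop (value of joint magnifier above 1.35 rad and contact force between the arm and magnifier below 0.2 N), for 0.2 s.
2. the large lamp button is pressed right down (4 of its 6 mm or more) (value of joint lamp_switch above 0.004 m and value of joint magnifier above 1.35 rad), for 0.1 s.
At the end, for the whole second after the job is handed in: Lens arm at rest on its upper stop (joint above 1.35 of 1.43 rad), both buttons out (within 1.5 mm), every loose bystander at rest within 30 mm of where it stood (value of joint magnifier above 1.35 rad and not (velocity of joint magnifier above 0.1 rad/s) and value of joint each of lamp_switch, fan_switch below 0.0015 m and distance of each of spool, motor, tin, flux, driver, stripper from where it was at the start of the episode below 0.03 m and linear speed of each of spool, motor, tin, flux, driver, stripper below 0.05 m/s); the robot touches nothing.
It fails at once if the small fan switch is pressed (value of joint fan_switch above 0.003 m).
It fails at once if the lens arm is flung (faster than 4 rad/s) (velocity of joint magnifier above 4 rad/s).
It fails at once if the robot bears on the magnifier with more than 25 N (contact force between the arm and magnifier above 25 N).
It fails at once if a bystander is lifted, carried or pushed away (30 mm) (distance of any of spool, motor, tin, flux, driver, stripper from where it was at the start of the episode above 0.03 m).
It also fails if it takes over 48 s, if anything falls off the work surface, if the arm or the gripper's body presses on something with over 40 N, if the wrist force passes 120 N, or if a joint passes its speed limit or range.

## Working session

There is one attempt and no reset: what is moved stays moved. The work goes in short steps, each a Python script; the robot and the scene stay as the last script left them, time stands still between calls to the robot, and variables do not carry over. Pictures are saved under pics/ and viewed, at most 10 in all, crops included, and the job is handed in when it is done.

```bash
ls; mkdir -p pics
cat > h.py <<'E'
import numpy as np, cv2
from rig import robot
def cam(n):
    c=robot.camera_info(n); f=210/np.tan(np.radians(c["vfov"])/2); return f,c["cx"],c["cy"],np.array(c["view"])
def cloud(n,d):
    f,cx,cy,V=cam(n); v,u=np.mgrid[:420,:560]
    P=np.stack([(u-cx)/f*d,(v-cy)/f*d,d],-1)
    return (P-V[:3,3])@V[:3,:3]
E
python3 - <<'E'
from h import *
for n in("side","top"):
    im,d=robot.grab_frame(n); np.savez(n,im=im,d=d); cv2.imwrite(f"pics/{n}.png",cv2.cvtColor(im,cv2.COLOR_RGB2BGR))
    c=robot.camera_info(n); V=np.array(c["view"]);print(n,c["vfov"],c["cx"],c["cy"],"cam at",-V[:3,:3].T@V[:3,3],"fwd",V[2,:3])
print(robot.read_t(),robot.read_tcp_rot())
E
```

```text
pics
side 50.8149756638761 286.0570262807143 211.58904933483697 cam at [0.52124107 0.95584695 0.6553197 ] fwd [ 0.06408256 -0.87050749 -0.48796531]
top 46.781898165377264 276.25880168807436 209.25195400664776 cam at [0.42623294 0.02220108 1.30951183] fwd [ 0.13545951 -0.02321663 -0.99051083]
0.1 [[ 9.41774337e-01 -3.36245419e-01 -3.40766849e-04]
 [-3.36245543e-01 -9.41773173e-01 -1.49159815e-03]
 [ 1.80617969e-04  1.51933019e-03 -9.99998830e-01]]
```

View pics/side.png

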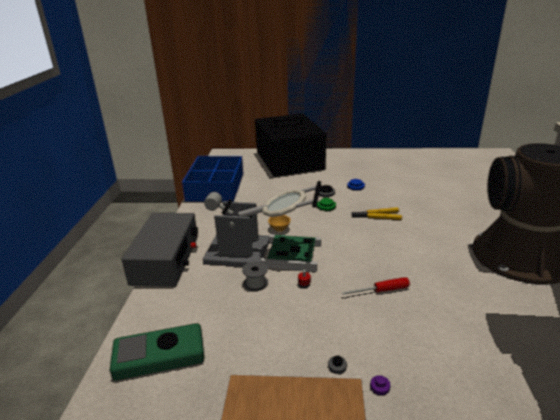

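View pics/top.png

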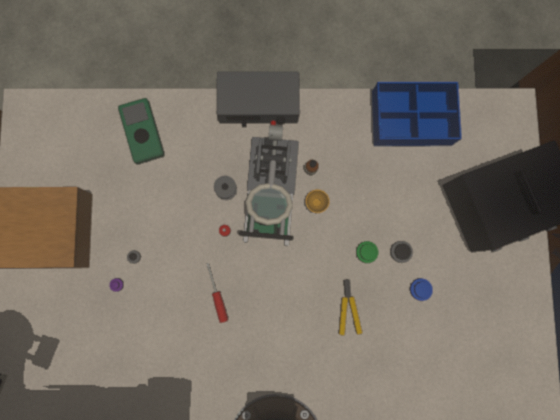

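The top view shows the push bar at (266,236) and the lens frame at (269,204). The large-button candidates are green (367,252), grey (402,252) and blue (421,289). The small ones are grey (134,257) and purple (116,285). Green and blue are ruled out, so the lamp switch should be the grey one at (402,252). I'll enlarge to confirm and measure.

Run:
```python
from h import *
t=np.load("top.npz");s=np.load("side.npz")
im=cv2.cvtColor(t["im"],cv2.COLOR_RGB2BGR)
a=cv2.resize(im[115:310,205:445],None,fx=3.2,fy=3,interpolation=3); cv2.imwrite("pics/crop.png",a[:600,:800])
P=cloud("top",t["d"]);Q=cloud("side",s["d"])
for n,(u,v) in dict(lamp=(402,251),green=(367,252),blue=(421,289),fan=(134,257),red=(225,230),flux=(312,166),tin=(317,201),spool=(225,187),strip=(347,290),bar1=(241,234),bar2=(291,237),bar=(266,236)).items(): print(n,np.nanmedian(P[v-1:v+2,u-1:u+2].reshape(-1,3),0).round(4))
# push bar points
m=(P[...,2]>.17)&(P[...,2]<.20)&(P[...,1]<.25)&(P[...,1]>-.2)
v,u=np.nonzero(m); k=(v>228)&(v<243)&(u>230)&(u<300); B=P[v[k],u[k]]
print("bar",len(B),B.mean(0),B.min(0),B.max(0)); c,sv,w=np.linalg.svd(B[:,:2]-B[:,:2].mean(0)); print(w[0],B[:,1].mean())
# lamp top
v,u=np.mgrid[:420,:560]; 
for nm,(uu,vv) in dict(lamp=(402,251),fan=(134,257)).items():
    k=(abs(u-uu)<16)&(abs(v-vv)<16); R=P[k]; z=R[:,2].max(); 
    print(nm,np.histogram(R[:,2],bins=np.arange(-.005,.06,.005))[0]); T=R[R[:,2]>np.percentile(R[R[:,2]>.012,2],60)-.004]; print(T.mean(0),np.ptp(T,0),len(T))
# stand cheeks tops z~.13
k=(abs(P[...,2]-.13)<.004)&(v>135)&(v<195)&(u>245)&(u<300); C=P[k]; print("cheek",len(C),C.min(0),C.max(0),C.mean(0)); print(cv2.minAreaRect(C[:,:2].astype(np.float32)*1000))
```

```text
lamp [ 0.4881 -0.3416  0.0233]
green [ 0.4863 -0.2483  0.0215]
blue [ 0.3879 -0.3869  0.0241]
fan [0.4781 0.3666 0.0227]
red [0.5461 0.1274 0.0372]
flux [ 0.7089 -0.1011  0.072 ]
tin [ 0.627  -0.1199  0.0029]
spool [0.6597 0.1273 0.044 ]
strip [ 0.3869 -0.1938  0.0127]
bar1 [0.5223 0.078  0.1877]
bar2 [ 0.5145 -0.0375  0.189 ]
bar [0.5172 0.0202 0.1893]
bar 321 [0.51998243 0.01887203 0.18743573] [ 0.50768503 -0.04270525  0.17664392] [0.53452962 0.08283153 0.19368559]
[0.08121082 0.99669695] 0.01887203021828792
lamp [264 263  72 109  75 136  20   0   0   0   0   0]
[ 0.48667218 -0.33988411  0.0344939 ] [0.08601368 0.38621845 1.29228559] 203
fan [376 382  51  52  32  27   5   2   0   0   0   0]
[0.47653334 0.34916361 0.10163597] [0.06796676 0.35866454 1.29342503] 64
cheek 271 [ 0.66255971 -0.04146683  0.12604501] [0.76490982 0.04391486 0.13394838] [0.71312229 0.00166527 0.12959897]
((713.087646484375, 1.2179946899414062), (80.16372680664062, 101.31837463378906), 85.15601348876953)
```

View pics/crop.png

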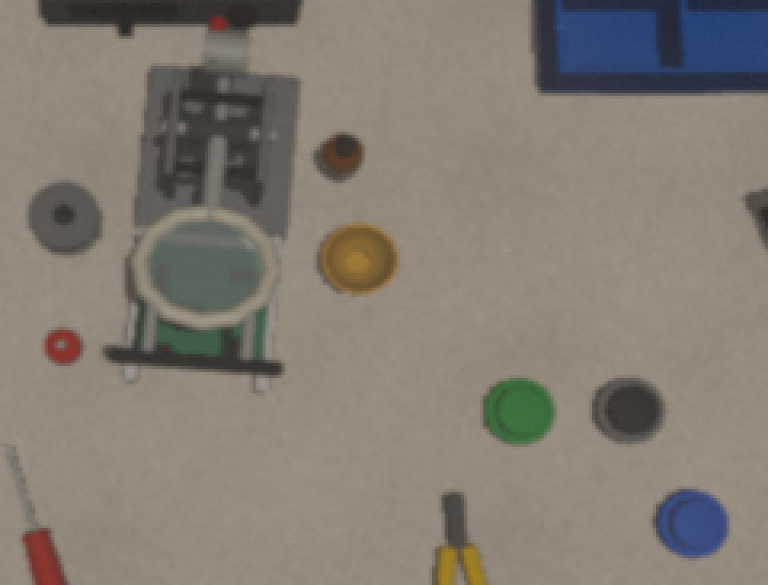

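The crop confirms it: the dark-grey button in a grey housing at (402,251) is the only large one that is neither green nor blue. Its top measures (0.488, -0.340, 0.024). The bar's top is at z 0.189, against an expected 0.190. The bar-to-hinge direction gives yaw −4.7° and the hinge at (0.721, 0.002), which agrees with the cheeks. Next is the approach.

```bash
cat >> h.py <<'E'
ex=np.array([.9967,-.0812,0]);ey=np.array([.0812,.9967,0]);ez=np.array([0,0,1.])
hinge=np.array([.519,.019,0])+.202*ex+.110*ez
t=np.radians(30); d=ex*np.sin(t)-ez*np.cos(t); n=ex*np.cos(t)+ez*np.sin(t)
R=np.column_stack([np.cross(-ey,d),-ey,d])
def bar(q): e=.35+q; return hinge+.215*(-ex*np.cos(e)+ez*np.sin(e))
def tcp(q,gap=0): return bar(q)-n*(.0155+gap)+d*.022
E
python3 - <<'E'
from h import *
print(hinge,tcp(0),tcp(0,.03),tcp(1.1))
for q in(0,.4,.8,1.1): print(robot.ik(tcp(q),R))
p=robot.read_position(); robot.servo_line([p[0],p[1],.36],speed=.25); robot.move_gripper(0.)
a=tcp(0,.05)-.03*ex
robot.goto(a+[0,0,.17],R)
robot.servo_line(a,speed=.2)
robot.servo_line(tcp(0,.015),speed=.15)
print(robot.read_t(),robot.read_position(),robot.read_force())
im,_=robot.grab_frame("side"); cv2.imwrite("pics/s2.png",cv2.resize(cv2.cvtColor(im,cv2.COLOR_RGB2BGR)[110:310,180:440],None,fx=3,fy=3,interpolation=3))
E
```

```text
[0.7203334 0.0025976 0.11     ] [0.51661936 0.01919395 0.15692047] [0.49072433 0.02130359 0.14192047] [0.6920954  0.00489812 0.29663073]
None
[ 27.7797191   -6.87316953 -51.70337479  40.26064027 -24.51814733
  23.55731762]
[ 25.5545261   -2.08459404 -37.51812753  28.93475214 -31.33480658
  37.96284234]
[ 22.57945952   3.47220282 -28.09691924  24.37206952 -33.6789875
  45.31731681]Traceback (most recent call last):
  File "<stdin>", line 7, in <module>
rig.Unreachable: the arm cannot follow that straight line within its joint ranges
```

Run:
```python
from h import *
for sgn in(-1,1):
  for T in(15,20,25,30,35,40):
   for roll in (-20,0,20):
    t=np.radians(T); r=np.radians(roll)
    e2x=ex*np.cos(r)+ey*np.sin(r); e2y=-ex*np.sin(r)+ey*np.cos(r)
    d=e2x*np.sin(t)-ez*np.cos(t); n=e2x*np.cos(t)+ez*np.sin(t); R=np.column_stack([np.cross(sgn*e2y,d),sgn*e2y,d])
    f=lambda q,g:robot.ik(bar(q)-n*(.0155+g)+d*.022,R)
    print(sgn,T,roll,''.join('x' if f(*a) is None else 'o' for a in((0,.05),(0,.03),(0,.015),(0,0),(.2,0),(.4,0),(.7,0),(1.1,0),(1.1,.05))), *( [f(0,.015).round(0)] if f(0,.015) is not None else []))
```

```text
-1 15 -20 ooooooooo [ 35.  -0. -45.  21. -39.  14.]
-1 15 0 ooooooooo [ 32.  -2. -45.  15. -36.  42.]
-1 15 20 ooooooooo [ 27.  -2. -41.   5. -36.  75.]
-1 20 -20 ooooooooo [ 37.  -2. -52.  33. -34.   2.]
-1 20 0 ooooooooo [ 32.  -4. -53.  26. -28.  31.]
-1 20 20 ooooooooo [ 27.  -4. -46.   9. -28.  71.]
-1 25 -20 xxxoooooo
-1 25 0 xxxxooooo
-1 25 20 ooooooooo [ 27.  -6. -53.  16. -19.  64.]
-1 30 -20 xxxxooooo
-1 30 0 xxxxxoooo
-1 30 20 xxxxooooo
-1 35 -20 xxxxxoooo
-1 35 0 xxxxxxooo
-1 35 20 xxxxxoooo
-1 40 -20 xxxxxxooo
-1 40 0 xxxxxxxox
-1 40 20 xxxxxxooo
1 15 -20 ooooooooo [  35.   -0.  -45.   21.  -39. -166.]
1 15 0 ooooooooo [  32.   -2.  -45.   15.  -36. -138.]
1 15 20 ooooooooo [  27.   -2.  -41.    5.  -36. -105.]
1 20 -20 xxxxooooo
1 20 0 ooooooooo [  32.   -4.  -53.   26.  -28. -149.]
1 20 20 ooooooooo [  27.   -4.  -46.    9.  -28. -109.]
1 25 -20 xxxoxoooo
1 25 0 xxxxooooo
1 25 20 ooooooooo [  27.   -6.  -53.   16.  -19. -116.]
1 30 -20 xxxxoxxoo
1 30 0 xxxxxoooo
1 30 20 xxxxooooo
1 35 -20 xxxxxooxx
1 35 0 xxxxxxooo
1 35 20 xxxxxoooo
1 40 -20 xxxxxxooo
1 40 0 xxxxxxxox
1 40 20 xxxxxxooo
```

```bash
sed -i 's/np.radians(30)/np.radians(20)/' h.py
python3 - <<'E'
from h import *
print(robot.read_t(),robot.read_position())
a=tcp(0,.035); 
p=robot.read_position()
for z in(.34,.30,.28):
    try: robot.servo_line([p[0],p[1],z],speed=.25);break
    except robot.Unreachable: print("no",z)
robot.move_gripper(0.)
for h in(.14,.1,.07):
    if robot.ik(a+[0,0,h],R) is None: print("noik",h); continue
    robot.goto(a+[0,0,h],R);break
robot.servo_line(a,speed=.15)
robot.servo_line(tcp(0,.015),speed=.1)
print(robot.read_t(),robot.read_position(),robot.read_force(),robot.read_qpos())
im,_=robot.grab_frame("side"); cv2.imwrite("pics/s2.png",cv2.resize(cv2.cvtColor(im,cv2.COLOR_RGB2BGR)[110:310,180:440],None,fx=3,fy=3,interpolation=3))
E
```

```text
4.5167 [0.44398409 0.02587872 0.3022946 ]
6.8583 [0.49830257 0.02089478 0.15311864] [ 0.86527438 -0.57749827 -0.27465905] [ 32.49765855  -4.09327076 -52.54310366  26.28566    -27.81955309
  30.90314698]
```

View pics/s2.png

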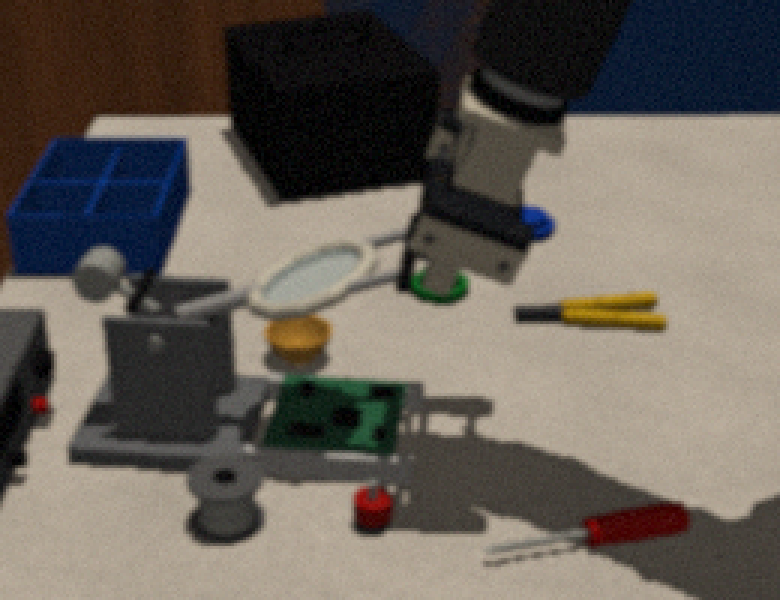

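The shut fingers sit just in front of the bar (crop about (410,260)), between the rods and with nothing else touched. Now I'll push along the arc with a force guard.

Run:
```python
from h import *
f0=robot.read_force()
for g in(.008,.003,0,-.003): robot.servo_line(tcp(0,g),speed=.04)
print("contact",robot.read_force()-f0)
for q in np.arange(.08,1.13,.08):
    robot.servo_line(tcp(q,-.003),speed=.08)
    f=robot.read_force()-f0; print(round(q,2),f.round(1))
    if np.linalg.norm(f)>15: print("STOP");break
print(robot.read_t())
robot.dwell(.3)
im,_=robot.grab_frame("side"); cv2.imwrite("pics/s3.png",cv2.resize(cv2.cvtColor(im,cv2.COLOR_RGB2BGR)[110:310,180:440],None,fx=3,fy=3,interpolation=3))
```

```text
contact [-28.29703612   9.38512453   9.81574913]
0.08 [-5.5  2.3  2.7]
0.16 [ 0.9  0.6 -0.6]
0.24 [ 1.1  0.3 -0.3]
0.32 [-0.4  1.1 -0.6]
0.4 [1.2 0.4 0.2]
0.48 [ 0.4 -0.1  0.8]
0.56 [ 1.5 -0.1 -0.3]
0.64 [ 0.7 -0.3  0.9]
0.72 [1.6 0.3 1.4]
0.8 [ 0.5 -0.8  0.4]
0.88 [0.6 0.1 0.6]
0.96 [ 0.7 -0.9  0.2]
1.04 [0.3 0.5 0.6]
1.12 [-0.2 -1.2  0.3]
13.1417
```

View pics/s3.png

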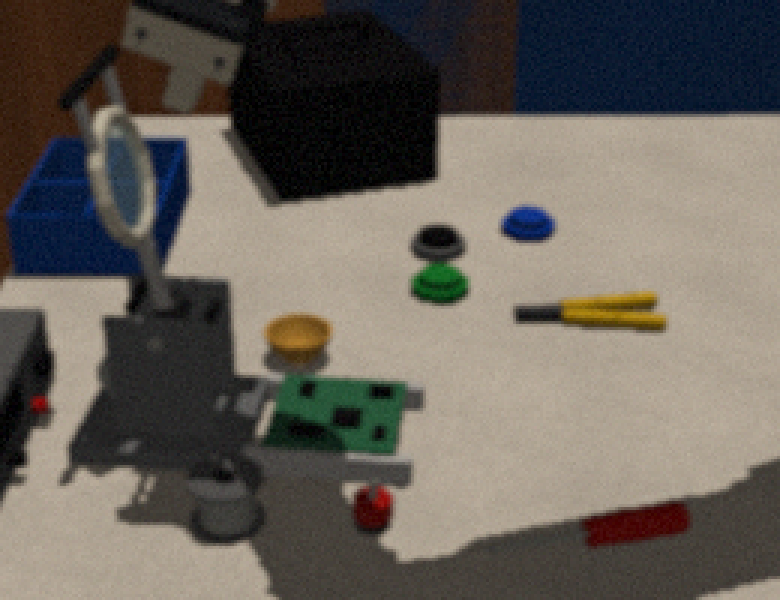

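The arm stands raised past upright by itself, with a clear gap between bar (crop (90,75)) and fingers (180,90). The first contact reading peaked at about 31 N at the wrist for a moment, because my guard only started afterwards. That is over the 25 N limit if it was all on the magnifier. It can't be undone, so I'll carry on and press the lamp switch in small steps with a force check on each one.

Run:
```python
from h import *
robot.servo_line(robot.read_position()-.12*ex,speed=.2)
im,dd=robot.grab_frame("top"); P=cloud("top",dd)
v,u=np.mgrid[:420,:560]; k=(abs(u-402)<14)&(abs(v-251)<14)
k2=k&(P[...,2]>.017)&(P[...,2]<.04); T=P[k2]
(cx,cy),r=cv2.minEnclosingCircle(T[:,:2].astype(np.float32)); print("lamp",len(T),cx,cy,r,np.median(T,0),T[:,:2].min(0),T[:,:2].max(0))
q=(v>60)&(v<200)&(u>230)&(u<310)&(P[...,2]>.26); print("arm hi pts",q.sum(),np.median(P[q],0) if q.any() else 0, P[q].min(0) if q.any() else 0)
p=np.array([np.median(T[:,0]),np.median(T[:,1])])
y=np.array([-.336,-.942,0]);y/=np.linalg.norm(y)
for a in(0,30,60,-30,-60):
    c,s=np.cos(np.radians(a)),np.sin(np.radians(a)); yy=np.array([c*y[0]-s*y[1],s*y[0]+c*y[1],0]); D=np.column_stack([np.cross(yy,-ez),yy,-ez])
    j=robot.ik([*p,.02],D); print(a,None if j is None else j.round(0))
print(robot.read_t(),robot.read_force())
```

```text
lamp 199 0.4902937710285187 -0.34389156103134155 0.025160275399684906 [ 0.48562752 -0.34334216  0.02186359] [ 0.46678547 -0.36659197] [ 0.51487246 -0.32083645]
arm hi pts 1268 [0.7505035  0.00867983 0.32563669] [ 0.42623294 -0.06546206  0.26003569]
0 [-16.  25. -23.   0. -42.  87.]
30 [-16.  25. -23.   0. -42. 117.]
60 [-16.  25. -23.   0. -42. 147.]
-30 [-16.  25. -23.   0. -42.  57.]
-60 [-16.  25. -23.   0. -42.  27.]
14.2917 [-0.05246242 -0.42815914  0.18135756]
```

Run:
```python
from h import *
p=np.array([.489,-.343]); y=np.array([-.336,-.942,0]);y/=np.linalg.norm(y)
c,s=np.cos(np.radians(-60)),np.sin(np.radians(-60)); yy=np.array([c*y[0]-s*y[1],s*y[0]+c*y[1],0]); D=np.column_stack([np.cross(yy,-ez),yy,-ez])
robot.goto([*p,.12],D); robot.servo_line([*p,.035],speed=.12); robot.dwell(.2)
f0=robot.read_force()
for z in np.arange(.030,.008,-.001):
    robot.servo_line([*p,z],speed=.02)
    f=robot.read_force()-f0; print(round(z,3),f.round(1),robot.read_position()[2].round(4))
    if f[2]>9: break
robot.dwell(.3); print(robot.read_force()-f0)
im,_=robot.grab_frame("side"); cv2.imwrite("pics/s4.png",cv2.resize(cv2.cvtColor(im,cv2.COLOR_RGB2BGR)[110:310,180:440],None,fx=3,fy=3,interpolation=3))
print(robot.read_t())
```

```text
0.03 [ 0.4  0.1 -0.7] 0.0298
0.029 [ 0.3  1.  -0. ] 0.0289
0.028 [ 1.1 -0.9 -0.9] 0.0279
0.027 [ 1.5  0.3 -0. ] 0.0269
0.026 [ 2.  -0.6  0.1] 0.0259
0.025 [ 1.1 -0.1 -0.9] 0.0249
0.024 [ 1.4 -0.1 -0.1] 0.0239
0.023 [ 1.5 -0.1 -0.7] 0.0229
0.022 [ 0.6 -0.3  0.7] 0.0221
0.021 [0.8 0.3 1.2] 0.0211
0.02 [ 1.5 -0.5  2. ] 0.0201
0.019 [1.6 0.3 2. ] 0.019
0.018 [ 1.6 -0.4  3.4] 0.0181
0.017 [1.4 0.3 3.9] 0.0171
0.016 [0.5 0.7 5.9] 0.0163
0.015 [-0.9  2.  13.8] 0.0161
[-1.35944368  2.05693883 13.93833301]
21.3583
```

View pics/s4.png

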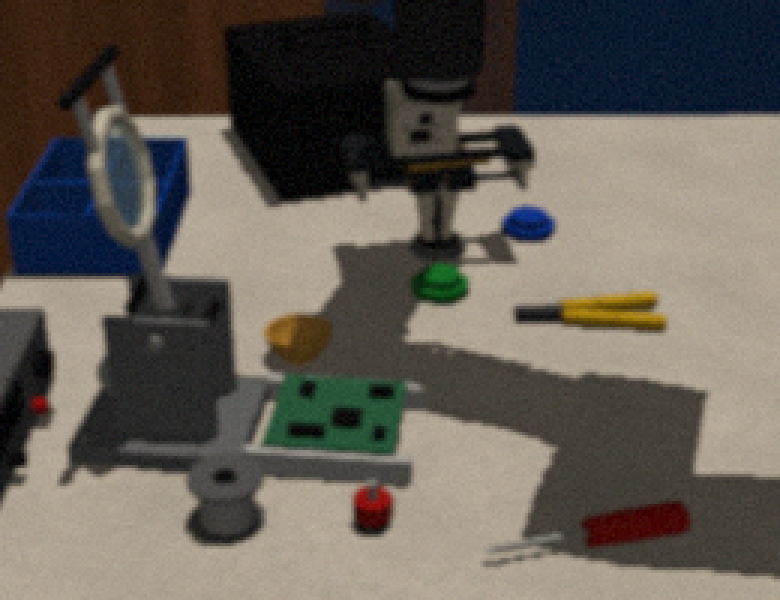

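The fingers (crop (435,235)) stand on the lamp button at its bottom stop: contact came at z≈0.022, and the force rose sharply at 0.016 after 6 mm of travel. The arm is still raised and the bystanders are in place. I'll release, check and hand in.

Run:
```python
from h import *
p=robot.read_position(); robot.servo_line([p[0],p[1],.12],speed=.1); robot.dwell(.6)
im,dd=robot.grab_frame("side"); a=np.load("side.npz")["im"]
print(robot.read_t(),robot.read_force())
for n,(u,v) in dict(spool=(255,275),motor=(304,280),tin=(279,224)).items():
    A=cv2.cvtColor(a,6+1)[v-14:v+15,u-14:u+15].astype(float); B=cv2.cvtColor(im,7)[v-14:v+15,u-14:u+15].astype(float); print(n,cv2.phaseCorrelate(A,B))
robot.job_done(); print(robot.read_t())
```

```text
23.2083 [ 0.03288756 -0.2534053   0.14465209]
spool ((0.14110155822273995, -0.0004085918262504151), 1.0313769487552615)
motor ((-0.01957915585098924, -0.018845911517034963), 0.9807109896649178)
tin ((-0.5865925025988901, 0.38336056533925067), 0.40944483389201247)
the job is handed in; nothing more can be done
the job is handed in; nothing more can be done
```

Job handed in at about 23 s: the lens arm stays raised by itself, the large lamp button was pressed to its stop and let up, and no bystander visibly moved, but the wrist briefly read about 31 N at first contact with the bar, which may have broken the 25 N limit on the magnifier.

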